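# Set a bar against the fence and stop of a sawing jig

## Task

Set up the piece of rusty square steel bar on the plywood sawing jig, ready to be cut to length: push it across the jig's base with the fingertips until its long side lies flat along the wooden fence and its left end touches the aluminium stop block, then move clear of it. Only push it, do not pick it up, and leave the brass stub, the roll of masking tape and the centre punch where they are.

Things in the scene. Friction and masses are not known exactly. Their poses are not given: they have to be found in the camera images.
- jig: Fixed sawing jig: plywood base 170 (x) x 340 (y) mm, 12 mm thick, wooden fence along its far side. Origin: centre of the base's underside, on the bench; x toward the fence (away from the robot but for the jig's yaw), y along the fence to the left, z up. Fence: face toward the robot at x = +50 mm, 28 mm thick, 28 mm high above the base, full length. The 3 mm kerf at y = +40 mm does not catch the bar.
- stop_block: Aluminium stop block, 36 (x) x 30 (y) x 28 mm high, with a dark strap over the fence and a black knob (top 48 mm above the base), fixed on the jig against the fence near its left end; its place along the fence varies. Origin: centre of the block's underside, on the base's top; axes parallel to the jig's. The bar must meet its right face, the plane y = -15 mm.
- bar_mid (a point): Centre (half-way up) of the loose square steel bar, rust brown, 16 x 16 x 110 mm, 0.17 to 0.34 kg, lying on the jig's base right of the stop block and short of the fence, up to 20 degrees out of the fence's direction. y along its length, toward the end nearer the stop block (ends at y = +55 and -55 mm), x across it toward the fence, z up. It slides without tipping.
- stub_mid (a point): Bystander: centre of a loose brass rod stub standing upright on the bench to the right of the jig, 18 mm in diameter, 62 mm high.
- tape_mid (a point): Bystander: centre of a loose roll of masking tape lying flat on the bench to the left of the jig, 100 mm in diameter, 25 mm high.
- punch_mid (a point): Bystander: centre of a loose steel centre punch lying on the bench in front of the jig (robot's side), roughly parallel to the jig's front edge, 110 mm long along its y axis, 10 mm thick and 12 mm high.
Not all that is in view belongs to the job. Leave any turquoise look-alike of the part that bears bar_mid alone.

How it is judged:
By the outcome, as a careful person would: the job done as asked, in the order asked, and still so for the second after the job is handed in, with the robot touching nothing.
It also fails if it takes over 43 s, if anything falls off the work surface, if the arm or the gripper's body presses on something with over 40 N, if the wrist force passes 120 N, or if a joint passes its speed limit or range.

## Robot

A 7-joint arm with a two-finger parallel gripper is mounted at the origin on a cart in front of the work surface, level with it; the furniture and walls round the work are solid. World frame = base frame: x ahead of the robot, y to its left, z up, the work surface at z = 0. Lengths are in m, angles in rad, forces in N, time in s.
With the tool pointing down it reaches from about 0.375 to 0.925 m from the base axis. Payload 3.1 kg.
Tool frame: the origin (TCP) lies midway between the tips of the shut fingers; the grasp point (between the pads) lies 19 mm behind it (bot.grip_point_offset is the distance from the TCP to the grasp point, in m); z points along the fingers, y is the direction in which the jaws open and shut (so a half turn about z gives the same grasp; the last joint's range is limited). The gripper opens to 85 mm and grips with 20 to 120 N. Pads are 22 mm wide; open, the fingers measure 114 mm over their backs; the gripper's body (76 mm by 85 mm) begins 54 mm behind the grasp point. The pads swing forward as they close: fully open they stand 13 mm farther back than shut.
Start: joints at [1.173, 0.383, 0.044, 1.598, -0.018, 1.161, -0.05], TCP at [0.192, -0.621, 0.231] pointing down, gripper open.
Joint ranges: [-2.61, 2.61], [-0.41, 2.15], [-1.48, 1.57], [0, 2.5], [-1.57, 4.71], [0.05, 1.97], [-2.85, 2.85]. Speed limits (rad/s): [2.79, 2.79, 3.14, 3.14, 3.14, 3.14, 3.14].

## Interface

Orientations are given as a unit quaternion [x, y, z, w].
In Python, from bench import bot gives the robot as it stands.
- The arm moves only by the shell command python3 -m jog 'ROWS' [OPENING] [FORCE]. ROWS is JSON, a list that holds one entry, the list of rows, each a list of 6 numbers: the shift along the tool's x, y, z scaled (see below), then the turn, a rotation vector about the tool's x, y, z scaled (see below). In form: [[[tx, ty, tz, rx, ry, rz], ...]]. A call has exactly 5 rows; each row is the pose to reach, as a shift and turn from the pose commanded when the call began, along the tool's axes at that moment; what a row does not reach only later rows make up. The controller multiplies each number of a shift by 0.4 m and each number of a turn by 45 degrees. A row lasts 1/8 s, in which the tool goes at most 62.5 mm and 10.7 degrees, less where a joint would pass 70% of its speed; a pose out of reach is approached as far as the arm can. A call with a number of a shift or a turn outside -1 to 1 is refused whole. A call with a gripper value outside its range is refused whole. OPENING is the closure, from 0 (fully open) to 1 (shut), set as the call begins (- or left out, the last holds). The fingers move at their own pace and stop on an object; FORCE is the grip in N (left out, the last holds). Time passes only in rows, so rows that repeat a pose let the fingers close, or fill a call up. It gives the time, the measured TCP pose, the force and the opening at its end, in the units of the state.
- bot.read_state(): the state, without advancing time (a new reading comes with each control period).
- bot.capture(name): name is "scene" or "top" or "wrist"; returns a dict with "img" (384x512x3 uint8, blue, green, red), "K" (3x3 intrinsics, pixels), "R" (3x3) and "t" (3): a world point X has camera coordinates R X + t. Camera axes: x right, y down, z forward; pixel columns grow to the right and rows downward; lengths in m; the calibration is good to about 2 mm. The wrist camera is an equidistant fisheye: a pixel r from the principal point sees the ray r / f radians off the axis. A picture is of the moment at which its call begins. There is no depth.
- bot.sign_off(): hands the job in, once; it reports no verdict.
Trained networks look in a picture, given as the dict that the camera call returned (one of the last four; its "shot" number tells which), for a name from the list of things; names that differ only in an ending like _2 or _b are one class to them, and where a whole thing is asked for, a point or a joint stands for the part that bears it (a point fixed in the world has none). Each returns a list of dicts, best first, with "p" (0 to 1); they miss things now and then, are a little off and sometimes report something else, mostly with a low value. They report only what shows in the picture. A call takes as long as a camera call. They do not tell look-alikes from the thing itself.
- bot.outline_of(target, picture): "pixels" (384x512 bool, what is visible of it).
- bot.mark_of(target, picture): "position" ([x, y, z] in m, in world coordinates, good to about 4 mm: a listed point, or the origin of a listed thing).
The state is a dict: "t": time; "qpos": joint angles; "dq": joint speeds; "effort": joint torques, N m; "position": TCP position; "eef_rot": TCP orientation; "force": force on the tool from outside, world axes, zero at the start; "moment": the same for the moment, N m; "finger_gap": finger opening in m.
Only numpy, scipy, OpenCV 4.12 (cv2) and the standard library are available. Lean on these libraries where they do the work, as an engineer would, in place of code of your own. Each camera call takes 0.05 s, during which the arm holds its last target.

## Working session

There is one attempt and no reset: what is moved stays moved. The work goes in short steps, Python scripts to look and compute and a shell command to move; the robot and the scene stay as the last step left them, time stands still between calls to the robot, and variables do not carry over. Pictures are saved under pics/ and viewed, and the job is handed in when it is done.

```bash
mkdir -p pics; ls; python3 - <<'E'
from bench import bot
import cv2,numpy as np
s=bot.read_state();print({k:np.round(v,3).tolist() for k,v in s.items()})
for n in ["scene","top"]:
    c=bot.capture(n);cv2.imwrite(f"pics/{n}0.png",c["img"])
    print(n,np.round(c["K"],1).tolist(),np.round(c["R"],3).tolist(),np.round(c["t"],3).tolist())
    for x in ["jig","stop_block","bar_mid","stub_mid","tape_mid","punch_mid"]:
        print(x,[(round(d["p"],2),np.round(d["position"],4).tolist()) for d in bot.mark_of(x,c)])
print(bot.read_state()["t"])
E
```

```text
pics
{'t': 0.0, 'qpos': [1.173, 0.384, 0.044, 1.6, -0.018, 1.161, -0.05], 'dq': [0.0, 0.0, -0.0, 0.001, -0.0, 0.0, 0.001], 'effort': [-0.0, -43.346, 1.024, -24.951, 0.01, 0.011, 0.0], 'position': [0.192, -0.62, 0.23], 'eef_rot': [0.989, 0.149, -0.0, -0.001], 'force': [-0.289, -0.219, -0.517], 'moment': [0.016, 0.022, 0.047], 'finger_gap': 0.085}
scene [[416.7, 0.0, 258.4], [0.0, 416.7, 195.6], [0.0, 0.0, 1.0]] [[-0.53, -0.848, 0.016], [-0.432, 0.254, -0.865], [0.729, -0.466, -0.501]] [0.329, 0.246, 0.818]
jig [(0.74, [0.5102, 0.0903, -0.0007])]
stop_block [(0.79, [0.5704, 0.2318, 0.0141])]
bar_mid [(0.88, [0.4125, 0.3705, 0.0081]), (0.53, [0.5366, -0.2201, 0.0086]), (0.52, [0.4874, 0.083, 0.0183])]
stub_mid [(0.73, [0.5088, 0.0912, 0.0004]), (0.56, [0.4472, -0.155, 0.0338])]
tape_mid [(0.75, [0.5584, 0.3441, 0.014])]
punch_mid [(0.66, [0.3972, 0.0845, 0.006])]
top [[399.1, 0.0, 253.7], [0.0, 399.1, 193.6], [0.0, 0.0, 1.0]] [[0.023, -1.0, 0.009], [-0.985, -0.024, -0.168], [0.169, -0.005, -0.986]] [0.067, 0.509, 1.078]
jig [(0.82, [0.5089, 0.0966, -0.0042]), (0.69, [0.5502, 0.3443, 0.0122])]
stop_block [(0.55, [0.5703, 0.225, 0.0099])]
bar_mid [(0.77, [0.4873, 0.0797, 0.0205]), (0.63, [0.4121, 0.3696, 0.0093])]
stub_mid [(0.43, [0.4435, -0.155, 0.0326])]
tape_mid [(0.7, [0.5491, 0.3419, 0.0092])]
punch_mid [(0.7, [0.3878, 0.0839, 0.0034])]
0.7
```

View pics/scene0.png

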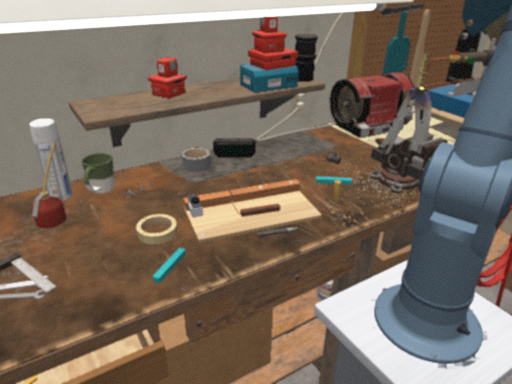

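View pics/top0.png

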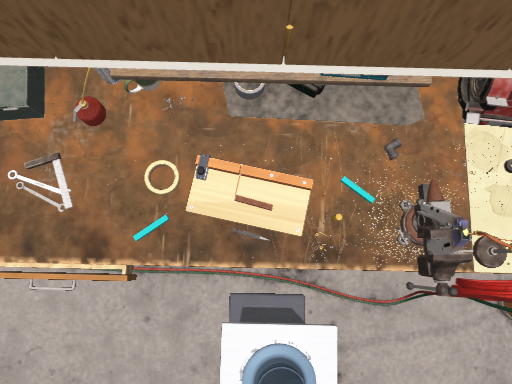

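The scene shows the rust bar on the jig (about (260,210) in scene, (253,202) in top), with the stop block at (202,167) in top. The turquoise look-alikes are at (150,228) and (358,189). Next I'll zoom in and measure yaw.

```bash
cat > h.py <<'E'
import numpy as np,cv2
from bench import bot
def proj(c,P):
    P=np.atleast_2d(P);q=(c["R"]@P.T).T+c["t"];u=(c["K"]@q.T).T;return u[:,:2]/u[:,2:]
def unproj(c,uv,z):
    uv=np.atleast_2d(uv).astype(float);r=np.c_[uv,np.ones(len(uv))]@np.linalg.inv(c["K"]).T@c["R"]
    o=-c["R"].T@c["t"];return o+r*((z-o[2])/r[:,2])[:,None]
def biggest(m):
    n,l,s,_=cv2.connectedComponentsWithStats(m.astype(np.uint8));return l==1+np.argmax(s[1:,4])
E
python3 - <<'E'
from h import *
for n in ["top","scene"]:
    c=bot.capture(n)
    for x in ["jig","bar_mid","stop_block","punch_mid","tape_mid","stub_mid"]:
        for d in bot.outline_of(x,c):
            m=d["pixels"];v,u=np.nonzero(m)
            if len(u)<5: continue
            r=cv2.minAreaRect(np.c_[u,v].astype(np.float32));b=cv2.boxPoints(r)
            z={"jig":.012,"bar_mid":.02,"stop_block":.04,"punch_mid":.006,"tape_mid":.0125,"stub_mid":.03}[x]
            print(n,x,round(d["p"],2),len(u),np.round(b).astype(int).tolist(),np.round(unproj(c,b,z)[:,:2],3).tolist())
    im=c["img"];a=(150,130,190,120) if n=="top" else (170,160,170,100)
    cv2.imwrite(f"pics/z_{n}.png",cv2.resize(im[a[1]:a[1]+a[3],a[0]:a[0]+a[2]],None,fx=4,fy=4,interpolation=cv2.INTER_CUBIC))
E
```

```text
top jig 0.75 6439 [[185, 211], [197, 153], [313, 179], [301, 236]] [[0.457, 0.275], [0.628, 0.247], [0.561, -0.094], [0.392, -0.058]]
top bar_mid 0.69 258 [[340, 181], [344, 175], [375, 198], [371, 203]] [[0.554, -0.168], [0.571, -0.181], [0.507, -0.268], [0.491, -0.256]]
top bar_mid 0.57 235 [[233, 201], [235, 194], [271, 202], [270, 209]] [[0.488, 0.137], [0.508, 0.133], [0.487, 0.029], [0.467, 0.033]]
top stop_block 0.83 257 [[194, 177], [200, 153], [211, 156], [205, 180]] [[0.551, 0.25], [0.622, 0.236], [0.615, 0.203], [0.544, 0.217]]
top tape_mid 0.6 557 [[137, 178], [161, 153], [186, 178], [161, 202]] [[0.551, 0.419], [0.626, 0.353], [0.555, 0.278], [0.481, 0.344]]
scene jig 0.84 4826 [[182, 199], [313, 173], [322, 219], [191, 244]] [[0.661, 0.231], [0.597, -0.192], [0.375, -0.045], [0.45, 0.298]]
scene bar_mid 0.82 427 [[150, 277], [181, 246], [189, 254], [158, 285]] [[0.377, 0.424], [0.443, 0.327], [0.406, 0.323], [0.345, 0.418]]
scene bar_mid 0.81 294 [[240, 209], [279, 202], [281, 210], [241, 217]] [[0.517, 0.123], [0.491, 0.012], [0.457, 0.032], [0.482, 0.139]]
scene bar_mid 0.48 218 [[316, 182], [316, 176], [351, 178], [351, 184]] [[0.532, -0.151], [0.566, -0.179], [0.501, -0.267], [0.469, -0.235]]
scene stop_block 0.76 253 [[188, 194], [201, 193], [203, 215], [190, 216]] [[0.629, 0.226], [0.617, 0.192], [0.511, 0.236], [0.523, 0.267]]
scene punch_mid 0.54 153 [[256, 232], [292, 226], [292, 231], [257, 237]] [[0.418, 0.132], [0.394, 0.039], [0.376, 0.05], [0.401, 0.141]]
scene tape_mid 0.66 794 [[137, 214], [176, 214], [176, 242], [137, 242]] [[0.645, 0.366], [0.592, 0.277], [0.475, 0.326], [0.523, 0.406]]
```

View pics/z_top.png

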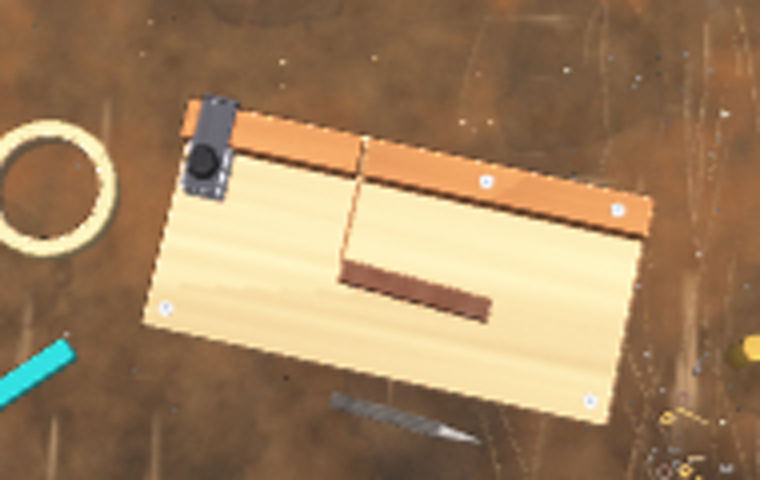

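View pics/z_scene.png

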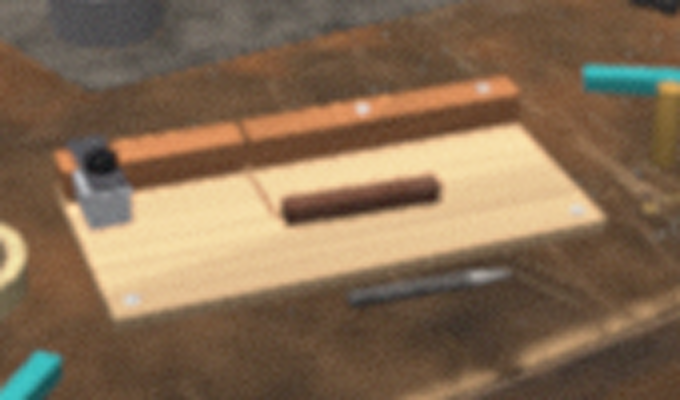

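```bash
python3 - <<'E'
from h import *
from scipy.optimize import least_squares
c=bot.capture("top"); s=bot.capture("scene")
def zt(x): return (np.array(x)+.5)/4-.5+[150,130]
def zs(x): return (np.array(x)+.5)/4-.5+[170,160]
L=[(-.085,.17,.012),(-.085,-.17,.012),(.078,-.17,.040),(.05,-.17,.040),(.078,.17,.04),(.05,.04,.012)]
T=[(145,323),(607,424),(653,198),(642,237),(186,98),(357,180)]
Ls=[(-.085,.17,.012),(-.085,-.17,.012),(.078,-.17,.04),(.05,-.17,.04)]
S=[(118,318),(606,217),(506,76),(519,97)]
def R(a): return np.array([[np.cos(a),-np.sin(a)],[np.sin(a),np.cos(a)]])
def w(p,P): P=np.array(P,float);o=P.copy();o[:,:2]=P[:,:2]@R(p[2]).T+p[:2];return o
def f(p): return np.r_[(proj(c,w(p,L))-zt(T)).ravel(),(proj(s,w(p,Ls))-zs(S)).ravel()]
r=least_squares(f,[.51,.09,.19]);p=r.x
print("jig",p.round(4),np.degrees(p[2]).round(2),"\n",r.fun.reshape(-1,2).round(1).tolist())
def tojig(X): return (np.array(X)[:,:2]-p[:2])@R(p[2])
# bar
Lb=[(.008,.055),(.008,-.055),(-.008,-.055),(-.008,.055)]
B=[(344,261),(492,297),(487,323),(339,283)]
def g(q):
    P=w(q,np.c_[np.array(Lb),[.028]*4]); return (proj(c,P)-zt(B)).ravel()
rb=least_squares(g,[.487,.08,.2]);q=rb.x
print("bar",q.round(4),np.degrees(q[2]).round(2),"in jig",tojig([q]).round(4),np.degrees(q[2]-p[2]).round(2),rb.fun.round(1))
# stop: right face top corner near fence/front, top z=.04
print("stop right-face pts (z .04)",tojig(unproj(c,zt([(223,200),(235,152)]),.04)).round(4), "left",tojig(unproj(c,zt([(183,192)]),.04)).round(4))
print("scene stop front right bottom z.012, top", tojig(unproj(s,zs([(129,222)]),.012)).round(4),tojig(unproj(s,zs([(131,186)]),.04)).round(4))
np.save("jig.npy",p)
print("punch ends jig",tojig(unproj(c,zt([(332,400),(480,441)]),.006)).round(3))
print(bot.read_state()["t"])
E
```

```text
jig [ 0.5091  0.0924 -0.1883] -10.79 
 [[-1.3, 0.4], [-0.2, 0.2], [0.4, -0.3], [1.3, -0.5], [0.5, 0.1], [0.3, 0.5], [-0.9, 0.5], [0.1, 0.3], [-0.5, -0.1], [0.4, -1.2]]
bar [ 0.4842  0.0789 -0.2287] -13.1 in jig [[-0.0219 -0.0179]] -2.32 [-0.2  0.   0.3  0.6  0.2 -0.5 -0.4 -0.1]
stop right-face pts (z .04) [[0.0112 0.1285]
 [0.0469 0.1281]] left [[0.0109 0.1575]]
scene stop front right bottom z.012, top [[0.0193 0.1337]] [[0.0186 0.131 ]]
punch ends jig [[-0.108  0.024]
 [-0.115 -0.085]]
1.5
```

```bash
cat >> h.py <<'E'
from scipy.spatial.transform import Rotation as Ro
JP=np.load("jig.npy")
def RJ(): a=JP[2]; return np.array([[np.cos(a),-np.sin(a)],[np.sin(a),np.cos(a)]])
def j2w(x,y): return RJ()@[x,y]+JP[:2]
def w2j(X): return RJ().T@(np.array(X)[:2]-JP[:2])
def rows(x,y,z,yaw=0.,world=False):
    "target TCP in jig xy, world z, tool x at jig yaw+yaw deg"
    s=bot.read_state();R=Ro.from_quat(s["eef_rot"])
    xy=[x,y] if world else j2w(x,y)
    d=R.inv().apply(np.r_[xy,z]-s["position"])
    a=JP[2]+np.radians(yaw)
    T=Ro.from_matrix(np.array([[np.cos(a),np.sin(a),0],[np.sin(a),-np.cos(a),0],[0,0,-1]]))
    rv=(R.inv()*T).as_rotvec()
    print("row",np.r_[d/.4,np.degrees(rv)/45].round(4).tolist(),"mm",np.round(d*1000,1),"deg",np.degrees(rv).round(1),"world",np.round(xy,4))
def st():
    s=bot.read_state();print("t",round(s["t"],2),"pos",np.round(s["position"],4),"jig",w2j(s["position"]).round(4),"F",np.round(s["force"],1),"gap",round(s["finger_gap"],4),"q",np.round(s["qpos"],2))
E
python3 -m jog '[[[0,0,-0.15,0,0,0],[0,0,-0.3,0,0,0],[0,0,-0.45,0,0,0],[0,0,-0.5,0,0,0],[0,0,-0.5,0,0,0]]]' 0.5
python3 -c "
from h import *
st();rows(-.057,-.018,.43)"
```

```text
t: 2.12
position: [0.1923, -0.6219, 0.4342]
eef_rot: [0.989, 0.149, 0.001, 0.003]
force: [-0.6, 0.2, -1.0]
finger_gap: 0.0431
t 2.12 pos [ 0.1923 -0.6219  0.4342] jig [-0.1775 -0.761 ] F [-0.6  0.2 -1. ] gap 0.0431 q [ 1.16  0.29  0.06  1.31 -0.02  1.54 -0.05]
row [1.1371, -1.4993, 0.0026, 0.0068, -0.0022, 0.6214] mm [ 454.8 -599.7    1. ] deg [ 0.3 -0.1 28. ] world [0.4497 0.0854]
```

```bash
python3 -m jog '[[[0.09,-0.12,0,0,0,0.12],[0.18,-0.24,0,0,0,0.25],[0.27,-0.36,0,0,0,0.37],[0.36,-0.48,0,0,0,0.5],[0.45,-0.6,0,0,0,0.62]]]'
python3 -c "
from h import *
st();rows(-.057,-.018,.25)"
```

```text
t: 2.75
position: [0.2929, -0.3359, 0.4288]
eef_rot: [0.995, -0.095, -0.001, -0.001]
force: [1.4, -0.3, -0.1]
finger_gap: 0.0428
t 2.75 pos [ 0.2929 -0.3359  0.4288] jig [-0.1322 -0.4611] F [ 1.4 -0.3 -0.1] gap 0.0428 q [ 0.91 -0.12 -0.13  1.76 -0.02  1.5  -0.98]
row [0.1874, -1.1071, 0.4488, -0.0028, 0.0039, -0.0023] mm [  74.9 -442.9  179.5] deg [-0.1  0.2 -0.1] world [0.4497 0.0854]
```

```bash
python3 -m jog '[[[0.08,-0.13,0,0,0,0],[0.12,-0.27,0,0,0,0],[0.15,-0.42,0.02,0,0,0],[0.17,-0.56,0.06,0,0,0],[0.18,-0.7,0.12,0,0,0]]]'
python3 -c "
from h import *
st();rows(-.057,-.018,.10)"
```

```text
t: 3.38
position: [0.4157, -0.0749, 0.3811]
eef_rot: [0.996, -0.093, -0.001, -0.0]
force: [1.6, 0.3, -0.3]
finger_gap: 0.0431
t 3.38 pos [ 0.4157 -0.0749  0.3811] jig [-0.0604 -0.1818] F [ 1.6  0.3 -0.3] gap 0.0431 q [ 0.66 -0.16 -0.51  1.87 -0.08  1.41 -1.59]
row [0.0101, -0.4093, 0.7029, -0.0002, 0.0018, 0.0016] mm [   4.  -163.7  281.2] deg [-0.   0.1  0.1] world [0.4497 0.0854]
```

```bash
python3 -m jog '[[[0,-0.12,0.06,0,0,0],[0.01,-0.22,0.18,0,0,0],[0.01,-0.32,0.3,0,0,0],[0.01,-0.39,0.44,0,0,0],[0.01,-0.41,0.56,0,0,0]]]'
python3 -c "
from h import *
st();rows(-.057,-.018,.06)"
```

```text
t: 4.0
position: [0.4479, 0.0856, 0.1559]
eef_rot: [0.996, -0.091, -0.002, -0.0]
force: [0.4, -1.5, 0.6]
finger_gap: 0.0425
t 4.0 pos [0.4479 0.0856 0.1559] jig [-0.0588 -0.0181] F [ 0.4 -1.5  0.6] gap 0.0425 q [ 0.45  0.18 -0.77  2.09  0.15  0.93 -2.16]
row [0.0053, -0.0003, 0.2397, -0.0003, 0.0043, 0.0067] mm [ 2.1 -0.1 95.9] deg [-0.   0.2  0.3] world [0.4497 0.0854]
```

```bash
python3 -m jog '[[[0,0,0.06,0,0,0],[0,0,0.12,0,0,0],[0,0,0.18,0,0,0],[0,0,0.24,0,0,0],[0,0,0.24,0,0,0]]]'
python3 - <<'E'
from h import *
st();rows(-.057,-.018,.02)
for n,a in [("scene",(150,110,200,150)),("wrist",None),("top",(150,130,190,120))]:
    c=bot.capture(n);im=c["img"]
    if a: im=cv2.resize(im[a[1]:a[1]+a[3],a[0]:a[0]+a[2]],None,fx=4,fy=4,interpolation=cv2.INTER_CUBIC)
    cv2.imwrite(f"pics/a_{n}.png",im)
E
```

```text
t: 4.62
position: [0.4462, 0.083, 0.0603]
eef_rot: [0.996, -0.093, -0.004, 0.001]
force: [-0.1, -0.9, 0.2]
finger_gap: 0.0426
t 4.62 pos [0.4462 0.083  0.0603] jig [-0.06  -0.021] F [-0.1 -0.9  0.2] gap 0.0426 q [ 0.36  0.35 -0.7   2.15  0.33  0.75 -2.31]
row [0.0083, -0.0076, 0.1006, 0.0024, 0.0101, 0.0026] mm [ 3.3 -3.  40.3] deg [0.1 0.5 0.1] world [0.4497 0.0854]
```

View pics/a_scene.png

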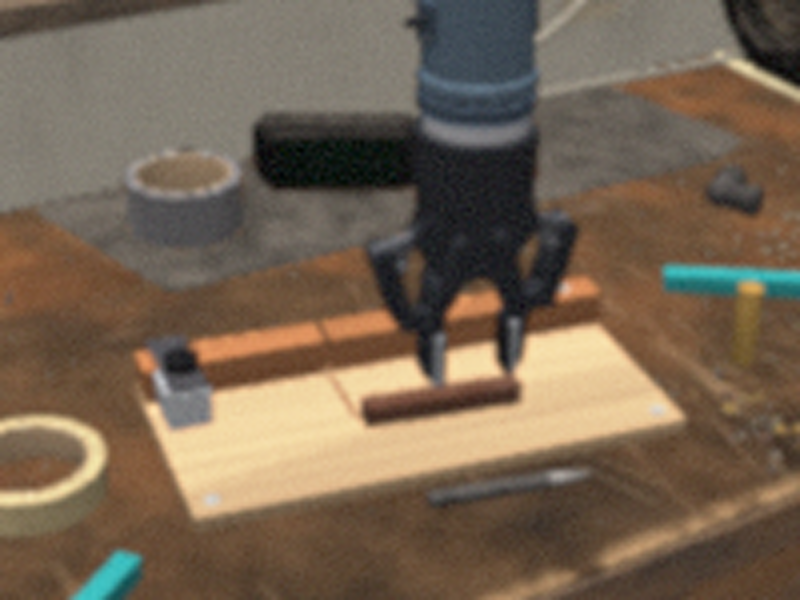

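View pics/a_wrist.png

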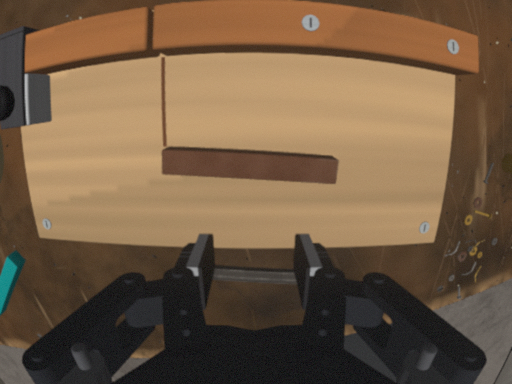

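Wrist view: the bar is at (250,165), and the open fingertips at (203,240)/(305,240) are just short of it on the robot's side. I'll lower beside it.

```bash
python3 -m jog '[[[0,-0.005,0.035,0,0.01,0],[0,-0.008,0.07,0,0.01,0],[0,-0.008,0.095,0,0.01,0],[0,-0.008,0.105,0,0.01,0],[0,-0.008,0.105,0,0.01,0]]]'
python3 - <<'E'
from h import *
st();rows(.015,-.018,.018)
E
```

```text
t: 5.4
position: [0.4506, 0.0868, 0.0209]
eef_rot: [0.996, -0.093, 0.003, 0.0]
force: [-0.5, 0.1, -0.1]
finger_gap: 0.0421
t 5.4 pos [0.4506 0.0868 0.0209] jig [-0.0564 -0.0165] F [-0.5  0.1 -0.1] gap 0.0421 q [ 0.3   0.43 -0.64  2.16  0.42  0.66 -2.4 ]
row [0.1784, 0.0041, 0.0084, 0.0001, -0.0089, 0.0017] mm [71.3  1.6  3.4] deg [ 0.  -0.4  0.1] world [0.5204 0.0719]
```

```bash
python3 -m jog '[[[0.03,0,0.006,0,0,0],[0.06,0,0.008,0,0,0],[0.095,0,0.008,0,0,0],[0.13,0,0.008,0,0,0],[0.165,0.002,0.008,0,0,0]]]'
python3 - <<'E'
from h import *
st();rows(.024,-.018,.018)
for n,a in [("scene",(150,110,200,150)),("wrist",None)]:
    c=bot.capture(n);im=c["img"]
    if a: im=cv2.resize(im[a[1]:a[1]+a[3],a[0]:a[0]+a[2]],None,fx=4,fy=4,interpolation=cv2.INTER_CUBIC)
    cv2.imwrite(f"pics/b_{n}.png",im)
E
```

```text
t: 6.02
position: [0.5169, 0.0734, 0.0186]
eef_rot: [0.996, -0.094, 0.004, 0.0]
force: [-1.7, -0.1, 0.2]
finger_gap: 0.0425
t 6.03 pos [0.5169 0.0734 0.0186] jig [ 0.0112 -0.0172] F [-1.7 -0.1  0.2] gap 0.0425 q [ 0.3   0.52 -0.61  2.02  0.45  0.72 -2.35]
row [0.0319, 0.0021, 0.0018, -0.0004, -0.0104, 0.0011] mm [12.8  0.8  0.7] deg [-0.  -0.5  0. ] world [0.5293 0.0702]
```

View pics/b_scene.png

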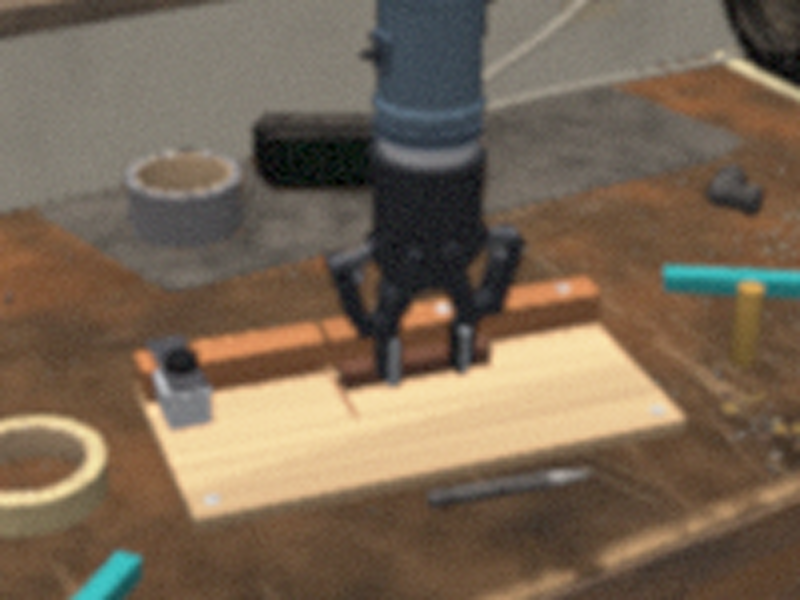

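View pics/b_wrist.png

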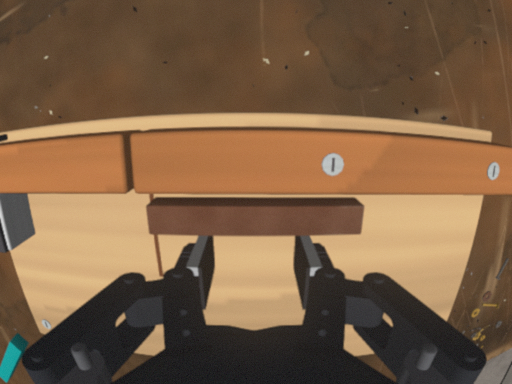

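The bar at (255,216) is now parallel to the fence, with a small gap left. I'll press it home gently.

```bash
python3 -m jog '[[[0.01,0,0.002,0,0,0],[0.018,0,0.002,0,0,0],[0.025,0,0.002,0,0,0],[0.03,0,0.002,0,0,0],[0.03,0,0.002,0,0,0]]]'
python3 - <<'E'
from h import *
st();rows(.026,-.018,.018)
E
```

```text
t: 6.75
position: [0.5277, 0.0713, 0.0179]
eef_rot: [0.996, -0.093, 0.004, 0.0]
force: [-0.7, 0.8, -0.8]
finger_gap: 0.0426
t 6.75 pos [0.5277 0.0713 0.0179] jig [ 0.0223 -0.0172] F [-0.7  0.8 -0.8] gap 0.0426 q [ 0.3   0.54 -0.6   2.    0.45  0.73 -2.34]
row [0.0093, 0.0019, -0.0002, -0.0002, -0.0106, 0.0013] mm [ 3.7  0.8 -0.1] deg [-0.  -0.5  0.1] world [0.5312 0.0698]
```

```bash
python3 -m jog '[[[0.003,0,0,0,0,0],[0.006,0,0,0,0,0],[0.009,0,0,0,0,0],[0.012,0,0,0,0,0],[0.012,0,0,0,0,0]]]'
python3 - <<'E'
from h import *
st()
c=bot.capture("wrist");cv2.imwrite("pics/c_wrist.png",c["img"])
E
```

```text
t: 7.38
position: [0.5283, 0.0712, 0.0174]
eef_rot: [0.996, -0.093, 0.0, 0.001]
force: [-8.0, 1.2, 6.4]
finger_gap: 0.0427
t 7.38 pos [0.5283 0.0712 0.0174] jig [ 0.0229 -0.0172] F [-8.   1.2  6.4] gap 0.0427 q [ 0.3   0.54 -0.6   1.99  0.45  0.74 -2.33]
```

View pics/c_wrist.png

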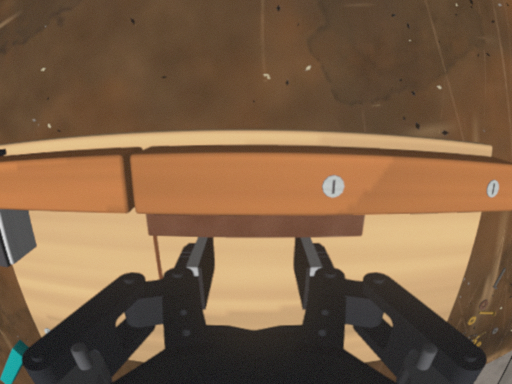

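The bar is seated on the fence: contact at jig x = 22.9 mm, 8 N. Next I'll back off, lift, close the fingers and go to the bar's right end.

```bash
python3 -m jog '[[[-0.03,0,-0.002,0,0,0],[-0.04,0,-0.05,0,0,0],[-0.04,0.02,-0.14,0,0,0],[-0.03,0.1,-0.16,0,0,0],[0,0.18,-0.16,0,0,0]]]' 1
python3 - <<'E'
from h import *
st();rows(.036,-.103,.06)
E
```

```text
t: 8.05
position: [0.5206, -0.0004, 0.0851]
eef_rot: [0.996, -0.092, 0.007, 0.0]
force: [-0.2, -0.1, 0.5]
finger_gap: 0.0001
t 8.05 pos [ 5.206e-01 -4.000e-04  8.510e-02] jig [ 0.0287 -0.089 ] F [-0.2 -0.1  0.5] gap 0.0001 q [ 0.49  0.4  -0.66  2.01  0.34  0.83 -2.11]
row [0.0173, 0.0351, 0.063, -0.0006, -0.0183, 0.0041] mm [ 6.9 14.  25.2] deg [-0.  -0.8  0.2] world [ 0.5252 -0.0155]
```

```bash
python3 -m jog '[[[0.006,0.02,0.03,0,0,0],[0.01,0.035,0.05,0,0,0],[0.012,0.037,0.063,0,0,0],[0.012,0.037,0.063,0,0,0],[0.012,0.037,0.063,0,0,0]]]'
python3 - <<'E'
from h import *
st();rows(.036,-.103,.018)
for n,a in [("scene",(150,110,200,150)),("wrist",None)]:
    c=bot.capture(n);im=c["img"]
    if a: im=cv2.resize(im[a[1]:a[1]+a[3],a[0]:a[0]+a[2]],None,fx=4,fy=4,interpolation=cv2.INTER_CUBIC)
    cv2.imwrite(f"pics/d_{n}.png",im)
E
```

```text
t: 8.68
position: [0.5205, -0.0143, 0.0568]
eef_rot: [0.996, -0.092, 0.004, 0.0]
force: [0.4, 0.2, 0.1]
finger_gap: -0.0003
t 8.68 pos [ 0.5205 -0.0143  0.0568] jig [ 0.0312 -0.1027] F [0.4 0.2 0.1] gap -0.0003 q [ 0.49  0.45 -0.63  2.01  0.38  0.78 -2.12]
row [0.0113, 0.0009, 0.097, -0.0009, -0.0099, 0.0039] mm [ 4.5  0.4 38.8] deg [-0.  -0.4  0.2] world [ 0.5252 -0.0155]
```

View pics/d_scene.png

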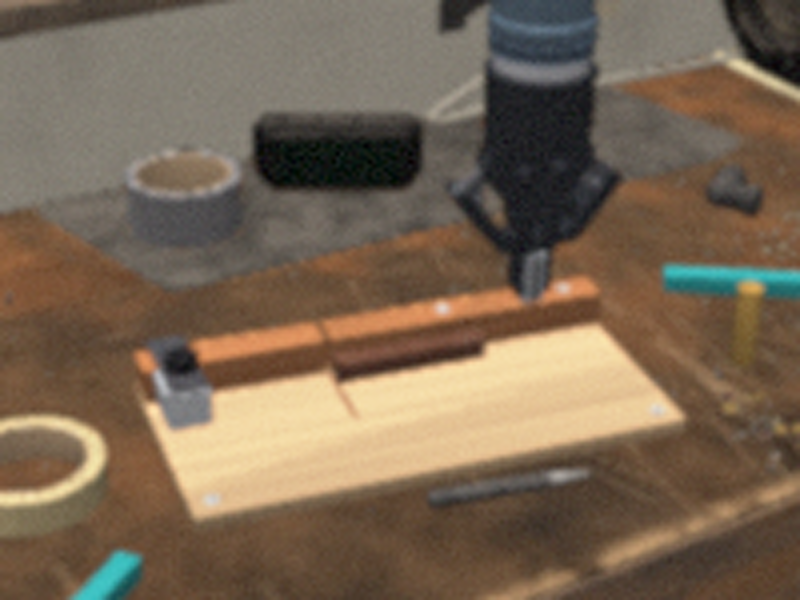

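View pics/d_wrist.png

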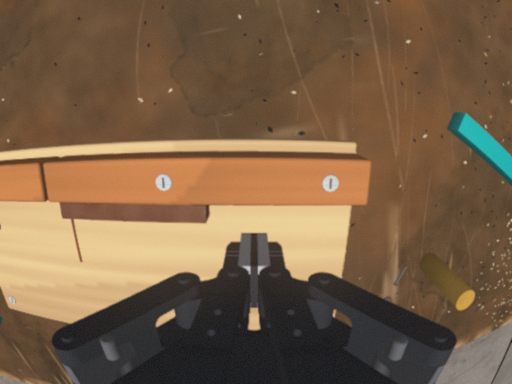

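```bash
python3 -m jog '[[[0.004,0,0.035,0,0,0],[0.008,0,0.07,0,0,0],[0.008,0,0.092,0,0,0],[0.008,0,0.095,0,0,0],[0.008,0,0.095,0,0,0]]]'
python3 - <<'E'
from h import *
st();rows(.034,0,.018)
c=bot.capture("wrist");cv2.imwrite("pics/e_wrist.png",c["img"])
E
```

```text
t: 9.4
position: [0.5239, -0.0161, 0.0187]
eef_rot: [0.996, -0.093, 0.004, 0.0]
force: [-0.9, 0.6, -0.4]
finger_gap: 0.0003
t 9.4 pos [ 0.5239 -0.0161  0.0187] jig [ 0.0349 -0.1038] F [-0.9  0.6 -0.4] gap 0.0003 q [ 0.46  0.52 -0.59  2.02  0.44  0.72 -2.16]
row [-0.0018, -0.2595, 0.0017, -0.0002, -0.0098, 0.0016] mm [  -0.7 -103.8    0.7] deg [-0.  -0.4  0.1] world [0.5425 0.086 ]
```

View pics/e_wrist.png

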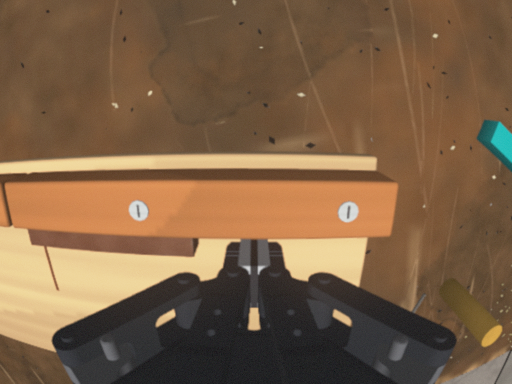

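```bash
python3 -m jog '[[[0,-0.03,0.001,0,0,0],[0,-0.06,0.001,0,0,0],[0,-0.09,0.001,0,0,0],[0,-0.12,0.001,0,0,0],[0,-0.15,0.001,0,0,0]]]'
python3 - <<'E'
from h import *
st();rows(.034,-.01,.018)
c=bot.capture("wrist");cv2.imwrite("pics/f_wrist.png",c["img"])
E
```

```text
t: 10.07
position: [0.5354, 0.0431, 0.0186]
eef_rot: [0.996, -0.093, 0.004, 0.001]
force: [-1.0, -3.5, 2.0]
finger_gap: -0.0
t 10.07 pos [0.5354 0.0431 0.0186] jig [ 0.035  -0.0435] F [-1.  -3.5  2. ] gap -0.0 q [ 0.34  0.54 -0.59  1.99  0.45  0.74 -2.28]
row [-0.0025, -0.0838, 0.0014, 0.001, -0.0104, 0.0014] mm [ -1.  -33.5   0.6] deg [ 0.  -0.5  0.1] world [0.5406 0.0762]
```

View pics/f_wrist.png

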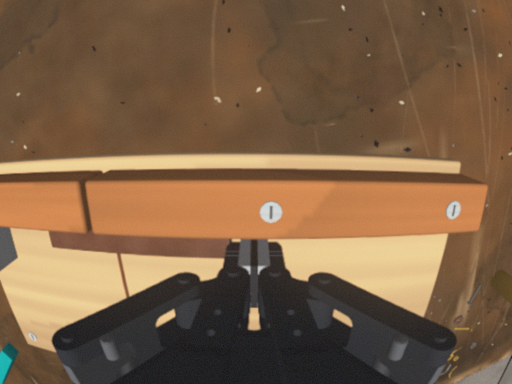

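```bash
python3 -m jog '[[[0,-0.025,0.001,0,0,0],[0,-0.05,0.001,0,0,0],[0,-0.07,0.001,0,0,0],[0,-0.085,0.001,0,0,0],[0,-0.095,0.001,0,0,0]]]'
python3 - <<'E'
from h import *
st();rows(.034,.005,.018)
c=bot.capture("wrist");cv2.imwrite("pics/g_wrist.png",c["img"])
c=bot.capture("scene");a=(170,150,130,90);im=c["img"]
cv2.imwrite("pics/g_scene.png",cv2.resize(im[a[1]:a[1]+a[3],a[0]:a[0]+a[2]],None,fx=6,fy=6,interpolation=cv2.INTER_CUBIC))
E
```

```text
t: 10.75
position: [0.5426, 0.0789, 0.0185]
eef_rot: [0.996, -0.094, 0.004, 0.001]
force: [-1.2, -4.9, 5.0]
finger_gap: 0.0002
t 10.75 pos [0.5426 0.0789 0.0185] jig [ 0.0355 -0.007 ] F [-1.2 -4.9  5. ] gap 0.0002 q [ 0.27  0.56 -0.59  1.96  0.46  0.75 -2.34]
row [-0.0037, -0.03, 0.0011, 0.0028, -0.0108, 0.0001] mm [ -1.5 -12.    0.4] deg [ 0.1 -0.5  0. ] world [0.5434 0.0909]
```

View pics/g_wrist.png

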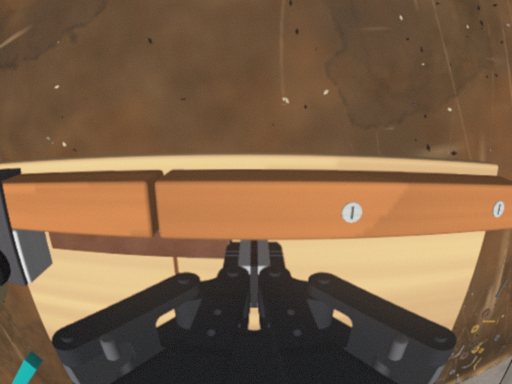

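View pics/g_scene.png

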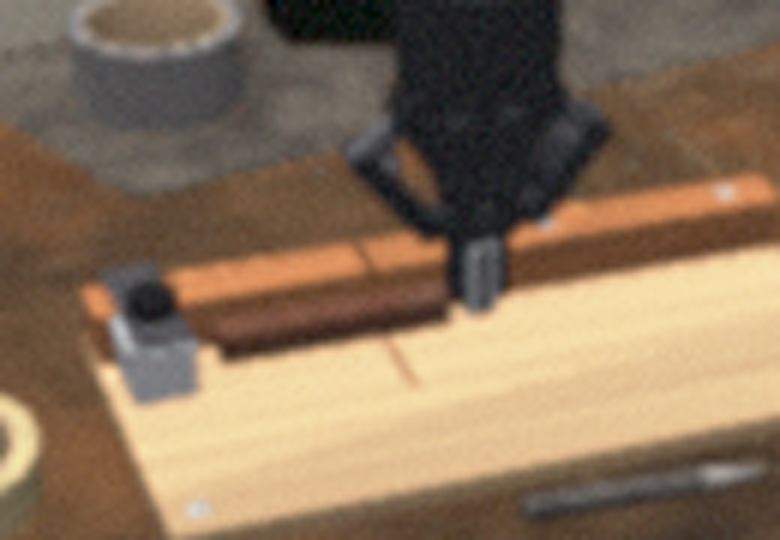

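```bash
python3 -m jog '[[[0,-0.01,0.001,0,0,0],[-0.002,-0.017,0.001,0,0,0],[-0.002,-0.023,0.001,0,0,0],[-0.002,-0.028,0.001,0,0,0],[-0.002,-0.028,0.001,0,0,0]]]'
python3 -c "
from h import *
st();rows(.034,.007,.018)"
```

```text
t: 11.48
position: [0.5443, 0.0891, 0.0184]
eef_rot: [0.996, -0.094, 0.004, 0.002]
force: [-1.5, -6.2, 8.7]
finger_gap: -0.0001
t 11.47 pos [0.5443 0.0891 0.0184] jig [0.0352 0.0034] F [-1.5 -6.2  8.7] gap -0.0001 q [ 0.25  0.56 -0.59  1.95  0.46  0.75 -2.36]
row [-0.0031, -0.009, 0.0009, 0.0036, -0.0117, -0.0008] mm [-1.2 -3.6  0.3] deg [ 0.2 -0.5 -0. ] world [0.5438 0.0929]
```

```bash
python3 -m jog '[[[-0.002,-0.003,-0.001,0,0,0],[-0.002,-0.006,-0.002,0,0,0],[-0.002,-0.009,-0.003,0,0,0],[-0.002,-0.012,-0.003,0,0,0],[-0.002,-0.012,-0.003,0,0,0]]]'
python3 - <<'E'
from h import *
st();rows(.034,.012,.018)
c=bot.capture("wrist");cv2.imwrite("pics/i_wrist.png",cv2.resize(c["img"][150:320,:330],None,fx=2.4,fy=2.4,interpolation=cv2.INTER_CUBIC))
E
```

```text
t: 12.1
position: [0.5431, 0.0954, 0.0186]
eef_rot: [0.996, -0.094, 0.003, 0.001]
force: [-0.3, -4.8, 3.1]
finger_gap: -0.0001
t 12.1 pos [0.5431 0.0954 0.0186] jig [0.0329 0.0094] F [-0.3 -4.8  3.1] gap -0.0001 q [ 0.24  0.56 -0.59  1.95  0.46  0.75 -2.37]
row [0.0029, -0.0066, 0.0014, 0.0016, -0.0089, 0.0013] mm [ 1.1 -2.6  0.6] deg [ 0.1 -0.4  0.1] world [0.5447 0.0978]
```

View pics/i_wrist.png

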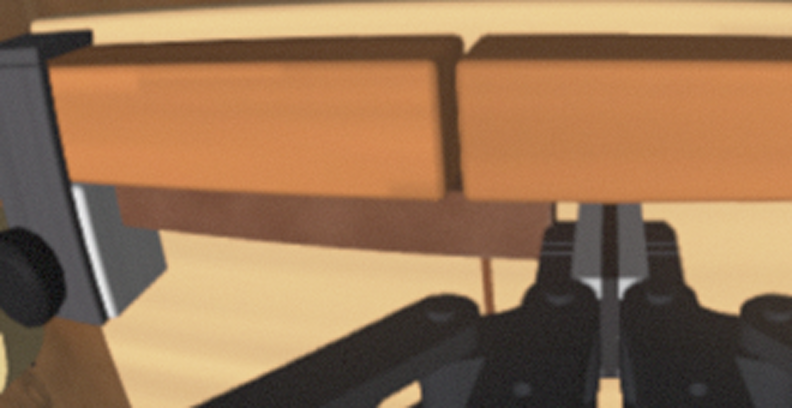

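```bash
python3 -m jog '[[[0.001,-0.002,0,0,0,0],[0.001,-0.004,0,0,0,0],[0.001,-0.006,0,0,0,0],[0.001,-0.008,0,0,0,0],[0.001,-0.008,0,0,0,0]]]'
python3 -c "
from h import *
st()"
```

```text
t: 12.78
position: [0.5432, 0.0957, 0.0185]
eef_rot: [0.996, -0.094, 0.002, 0.003]
force: [-3.3, -9.0, 7.9]
finger_gap: -0.0003
t 12.78 pos [0.5432 0.0957 0.0185] jig [0.0329 0.0096] F [-3.3 -9.   7.9] gap -0.0003 q [ 0.24  0.57 -0.59  1.95  0.46  0.76 -2.38]
```

```bash
python3 -m jog '[[[0.001,-0.002,-0.001,0,0,0],[0.001,-0.004,-0.002,0,0,0],[0.001,-0.006,-0.002,0,0,0],[0.001,-0.008,-0.002,0,0,0],[0.001,-0.008,-0.002,0,0,0]]]'
python3 -c "
from h import *
st()"
```

```text
t: 13.4
position: [0.5432, 0.0958, 0.0186]
eef_rot: [0.995, -0.095, 0.001, 0.005]
force: [-3.3, -12.1, 6.5]
finger_gap: 0.0002
t 13.4 pos [0.5432 0.0958 0.0186] jig [0.0329 0.0098] F [ -3.3 -12.1   6.5] gap 0.0002 q [ 0.24  0.57 -0.59  1.95  0.46  0.77 -2.38]
```

The force rose to 12 N with no further travel, so the bar is against the stop. Next I'll back off and lift for a light re-seat on the fence with both fingers.

```bash
python3 -m jog '[[[-0.002,0.02,0,0,0,0],[-0.004,0.05,0,0,0,0],[-0.01,0.06,-0.06,0,0,0],[-0.02,0.06,-0.16,0,0,0],[-0.02,0.06,-0.16,0,0,0]]]' 
python3 - <<'E'
from h import *
st();rows(-.005,.068,.075)
for n,a in [("scene",(170,150,130,90)),("top",(180,135,130,90))]:
    c=bot.capture(n);im=c["img"]
    cv2.imwrite(f"pics/k_{n}.png",cv2.resize(im[a[1]:a[1]+a[3],a[0]:a[0]+a[2]],None,fx=6,fy=6,interpolation=cv2.INTER_CUBIC))
E
```

```text
t: 14.02
position: [0.5351, 0.0827, 0.0866]
eef_rot: [0.996, -0.092, 0.007, -0.002]
force: [0.1, -0.0, 0.2]
finger_gap: -0.0001
t 14.03 pos [0.5351 0.0827 0.0866] jig [ 0.0274 -0.0046] F [ 0.1 -0.   0.2] gap -0.0001 q [ 0.34  0.44 -0.66  1.96  0.36  0.85 -2.28]
row [-0.0809, -0.1817, 0.0285, -0.0056, -0.0184, 0.0038] mm [-32.3 -72.7  11.4] deg [-0.3 -0.8  0.2] world [0.5169 0.1601]
```

View pics/k_scene.png

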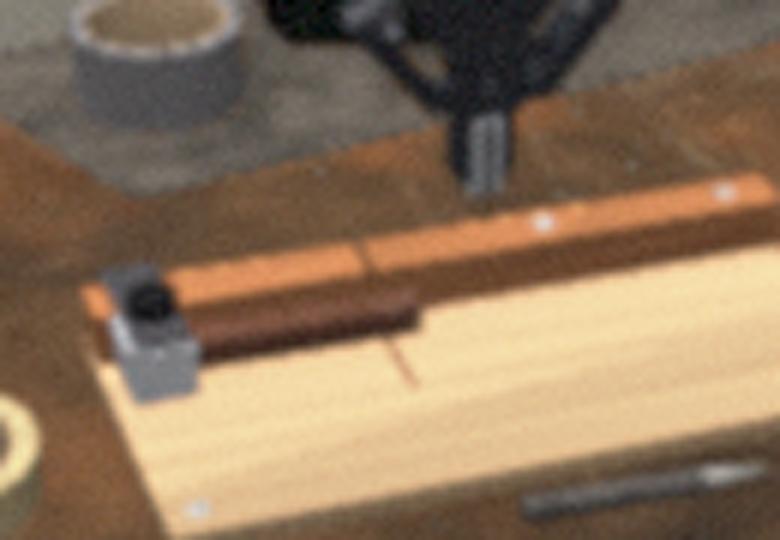

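The bar now meets the stop at (205,345) in the zoom and lies along the fence. I'll do a final fence press to be sure.

```bash
python3 -m jog '[[[-0.05,-0.05,0,0,0,0],[-0.09,-0.11,0,0,-0.01,0],[-0.09,-0.18,0.03,0,-0.01,0],[-0.09,-0.18,0.06,0,-0.02,0],[-0.09,-0.18,0.06,0,-0.02,0]]]' 0.5
python3 -c "
from h import *
st();rows(-.005,.068,.019)"
```

```text
t: 14.75
position: [0.5091, 0.1563, 0.0569]
eef_rot: [0.996, -0.094, -0.006, 0.001]
force: [-0.3, -0.5, -0.0]
finger_gap: 0.0425
t 14.75 pos [0.5091 0.1563 0.0569] jig [-0.012   0.0627] F [-0.3 -0.5 -0. ] gap 0.0425 q [ 0.19  0.49 -0.66  1.97  0.4   0.82 -2.45]
row [0.0186, -0.0133, 0.0946, 0.003, 0.0158, 0.0012] mm [ 7.4 -5.3 37.8] deg [0.1 0.7 0.1] world [0.5169 0.1601]
```

```bash
python3 -m jog '[[[0,-0.005,0.03,0,0.01,0],[0.005,-0.01,0.06,0,0.015,0],[0.01,-0.013,0.085,0,0.015,0],[0.01,-0.013,0.093,0,0.015,0],[0.01,-0.013,0.093,0,0.015,0]]]'
python3 -c "
from h import *
st();rows(.022,.068,.019)"
```

```text
t: 15.38
position: [0.5154, 0.1619, 0.0217]
eef_rot: [0.996, -0.093, 0.002, 0.0]
force: [0.1, -0.8, 0.4]
finger_gap: 0.0428
t 15.38 pos [0.5154 0.1619 0.0217] jig [-0.0068  0.0695] F [ 0.1 -0.8  0.4] gap 0.0428 q [ 0.14  0.55 -0.62  1.97  0.46  0.76 -2.51]
row [0.072, 0.0039, 0.0071, 0.0002, -0.0044, 0.0014] mm [28.8  1.6  2.8] deg [ 0.  -0.2  0.1] world [0.5434 0.1551]
```

```bash
python3 -m jog '[[[0.03,0,0.005,0,0,0],[0.055,0,0.006,0,0,0],[0.066,0,0.006,0,0,0],[0.074,-0.002,0.006,0,0,0],[0.078,-0.004,0.006,0,0,0]]]'
python3 -c "
from h import *
st()"
```

```text
t: 16.0
position: [0.5449, 0.1572, 0.0193]
eef_rot: [0.996, -0.094, 0.0, 0.001]
force: [-3.7, -0.6, 2.5]
finger_gap: 0.0425
t 16.0 pos [0.5449 0.1572 0.0193] jig [0.023  0.0704] F [-3.7 -0.6  2.5] gap 0.0425 q [ 0.14  0.59 -0.61  1.91  0.47  0.79 -2.48]
```

```bash
python3 -m jog '[[[0.004,-0.002,0,0,0,0],[0.006,-0.004,0,0,0,0],[0.008,-0.007,0,0,0,0],[0.008,-0.01,0,0,0,0],[0.008,-0.01,0,0,0,0]]]'
python3 -c "
from h import *
st()"
python3 -m jog '[[[-0.005,-0.006,0,0,0,0],[-0.04,-0.006,0,0,0,0],[-0.06,0,-0.05,0,0,0],[-0.07,0.02,-0.18,0,0,0],[-0.08,0.04,-0.32,0,0,0]]]'
python3 -c "
from h import *
st()"
```

```text
t: 16.62
position: [0.5453, 0.1595, 0.0182]
eef_rot: [0.996, -0.093, -0.003, 0.003]
force: [-7.7, -1.5, 2.5]
finger_gap: 0.0424
t 16.62 pos [0.5453 0.1595 0.0182] jig [0.0231 0.0727] F [-7.7 -1.5  2.5] gap 0.0424 q [ 0.14  0.6  -0.6   1.9   0.47  0.79 -2.48]
t: 17.25
position: [0.515, 0.1522, 0.1488]
eef_rot: [0.996, -0.092, 0.002, -0.0]
force: [1.4, 0.2, 1.1]
finger_gap: 0.0427
t 17.25 pos [0.515  0.1522 0.1488] jig [-0.0054  0.0599] F [1.4 0.2 1.1] gap 0.0427 q [ 0.27  0.35 -0.73  1.92  0.29  0.97 -2.35]
```

Now I'll move higher and aside for a clear final look.

```bash
python3 -m jog '[[[-0.02,0.1,-0.1,0,0,0],[-0.04,0.2,-0.2,0,0,0],[-0.06,0.3,-0.3,0,0,0],[-0.08,0.4,-0.4,0,0,0],[-0.08,0.45,-0.45,0,0,0]]]'
python3 - <<'E'
from h import *
st()
for n,a in [("scene",(170,150,130,90)),("top",(180,135,130,90)),("wrist",None)]:
    c=bot.capture(n);im=c["img"]
    if n=="top": cv2.imwrite("pics/m_topfull.png",im)
    for x in ["bar_mid","stub_mid","tape_mid","punch_mid"]:
        if n!="wrist":print(n,x,[(round(d["p"],2),np.round(d["position"],4).tolist(),w2j(d["position"]).round(3).tolist()) for d in bot.mark_of(x,c)])
    if a: im=cv2.resize(im[a[1]:a[1]+a[3],a[0]:a[0]+a[2]],None,fx=6,fy=6,interpolation=cv2.INTER_CUBIC)
    cv2.imwrite(f"pics/m_{n}.png",im)
E
```

```text
t: 17.88
position: [0.4504, -0.0211, 0.3305]
eef_rot: [0.996, -0.094, 0.006, 0.002]
force: [0.5, -0.1, 0.3]
finger_gap: 0.0428
t 17.88 pos [ 0.4504 -0.0211  0.3305] jig [-0.0364 -0.1224] F [ 0.5 -0.1  0.3] gap 0.0428 q [ 0.66 -0.07 -0.67  1.9  -0.04  1.29 -1.75]
scene bar_mid [(0.83, [0.4112, 0.3706, 0.0071], [-0.148, 0.255]), (0.76, [0.538, -0.2201, 0.0084], [0.087, -0.302])]
scene stub_mid [(0.52, [0.5073, 0.0893, -0.0003], [-0.001, -0.003]), (0.47, [0.446, -0.1596, 0.0308], [-0.015, -0.259])]
scene tape_mid [(0.96, [0.5544, 0.343, 0.0115], [-0.002, 0.255])]
scene punch_mid [(0.7, [0.3954, 0.0842, 0.0062], [-0.11, -0.029]), (0.65, [0.5652, 0.1619, 0.0189], [0.042, 0.079])]
top bar_mid [(0.71, [0.5645, 0.1612, 0.0207], [0.042, 0.078]), (0.52, [0.4115, 0.3699, 0.0098], [-0.148, 0.254])]
top stub_mid []
top tape_mid [(0.58, [0.5502, 0.3433, 0.0136], [-0.007, 0.254])]
top punch_mid [(0.47, [0.3922, 0.0851, 0.0028], [-0.113, -0.029])]
```

View pics/m_scene.png

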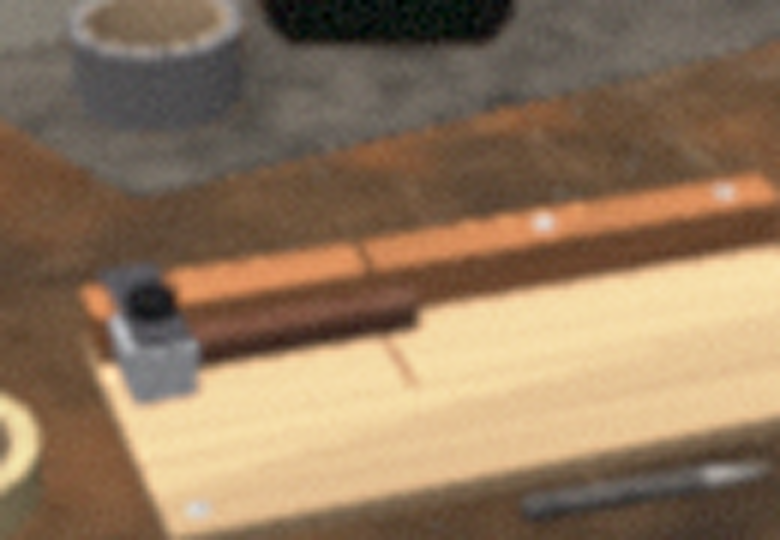

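View pics/m_top.png

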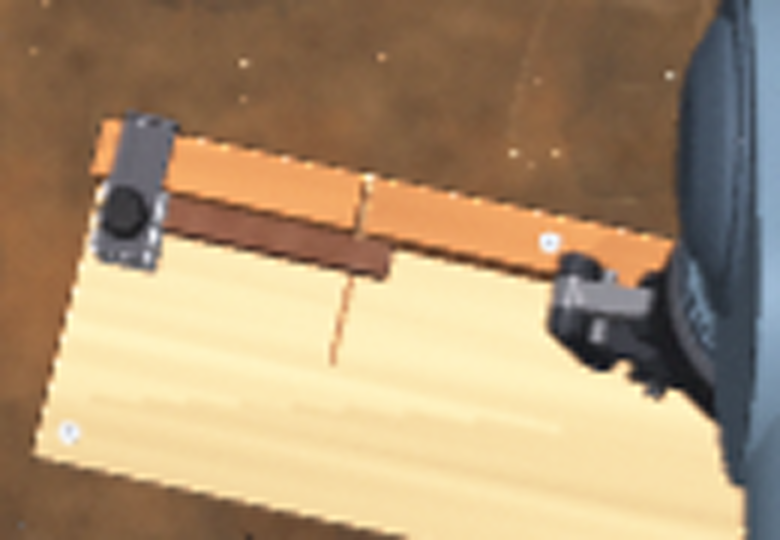

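View pics/m_wrist.png

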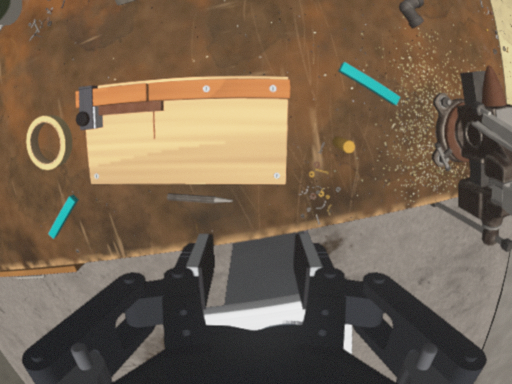

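The bar sits flush on the fence and against the stop at (165,215) in the top zoom. The bystanders haven't moved and the arm is clear, so I'm handing in.

```bash
python3 -c "
from h import *
st();print(np.abs(bot.read_state()['dq']).max());print(bot.sign_off())"
```

```text
t 18.43 pos [ 0.4496 -0.0184  0.3266] jig [-0.0377 -0.12  ] F [ 0.1 -0.5 -0.9] gap 0.0428 q [ 0.66 -0.06 -0.67  1.9  -0.04  1.29 -1.75]
0.007140804750476889
the job is handed in; nothing more can be done
None
```

The steel bar is set up on the jig, with its long side along the fence and its left end against the stop block. I handed the job in at 18.4 s.

**How it was done:** I pushed the bar to the fence with two fingertips, then slid it along the fence with the shut fingers. I finished with a light press against the fence, then lifted and moved clear. The bar was never gripped.

**Contact:**
- **Stop block:** the force rose from about 5 N to 12 N with no further travel, so the left end was touching.
- **Fence:** both presses met resistance at the same place, 23 mm along the jig's x axis. That is where a flush bar should stop the fingers. The second press reached about 8 N.
- **Wrist force:** no reading went above about 14 N. I only read it at the end of each move.

**Final pictures:** all three views show the bar flush with the fence and meeting the stop. The top-view estimate puts its centre at jig (42, 78) mm; flush on the fence is x = 42 mm. After the final fence press, contact at the stop was checked only by eye, so a gap under about 1 mm would not show.

**Bystanders:** the tape and punch were measured within 5 mm of their first positions, about the measurement error. The brass stub was last found by the scene camera within about 5 mm of its first position. The arm hid it from the top camera, but the wrist view shows it still standing.

**Disagreements:** in the last scene picture the network reported the bar as a second "punch" and found only the turquoise look-alikes for the bar. Its position agrees with the top-view estimate, so I judged this a mislabel.

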